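# Fetch the nut from behind the jars and weigh it

### The job

The long steel nut in the nearer blue tray is hemmed in by a jar, a small brown bottle and a steel weight: first set all three aside, standing upright on the black mat. When all three stand there, lay the nut on the middle of the scale's pan, and only then put the jar, the bottle and the weight back in the tray, upright, each exactly on the spot where it stood at the start. Leave the screwdriver and the tweezers in the tray where they lie and tip nothing over.

Things in the scene. Friction and masses are not known exactly. Their poses are not given: they have to be found in the camera images.
- jar_mid (a point): Whitish round screw-top jar with a black lid, 51 mm across the lid (48 mm below it), 49 mm high; the point is its centre, half-way up, z up. Its own yaw does not matter. It starts in the tray, on one of the three spots round the nut.
- bottle_mid (a point): Small round brown-glass bottle with a narrower white cap, body 42 mm across, 76 mm high over the cap; the point is its centre, half-way up, z up. Yaw does not matter. It starts in the tray, on one of the three spots round the nut.
- weight_mid (a point): Polished steel calibration weight: cylinder 44 mm across and 36 mm high, above it a narrow neck and a knob 26 mm across (knob from 47 to 55 mm above its foot); 56 mm high overall, about 0.3 kg; the point is its centre, 28 mm above its foot (in the wide cylinder), z up. Yaw does not matter. It starts in the tray, on one of the three spots round the nut.
- nut_mid (a point): Long hexagonal steel coupling nut lying on its side on the tray floor amid the jar, the bottle and the weight: 26 mm long along its own y, 13 mm wide along its x, 12 mm high; the point is its centre, half-way up.
- tray: Open blue tray (the nearer one), fixed, 182 mm along its x, 282 mm along its y (y roughly away from the robot); origin at its underside centre; floor 3 mm above the bench, walls 28 mm high, inner faces at x = +-81, y = +-131 mm. The nut lies near x = 0, y = 40 mm; one thing stands in front of it (near x = 0, y = -6 mm), one on either side (near x = +-45, y = 48 mm).
- mat_center (a point): Centre of the top of the thin black rubber mat, fixed, the place for setting things aside: 250 mm along its x (roughly away from the robot), 120 mm along its y, top 3 mm above the bench; it starts empty.
- pan (a point): Centre of the top face of the round steel pan (104 mm across, flat) of the grey desktop scale, a fixed box 190 x 125 mm; the pan's top is 36 mm above the bench and does not give.
- driver_mid (a point): Screwdriver with a yellow handle, 142 mm long, 16 mm thick, lying across the front half of the tray; bystander, its middle.
- tweezers_mid (a point): Steel tweezers, 118 x 12 x 9 mm, lying across the tray, in front of the screwdriver; bystander, their middle.
Mind the look-alikes: they are no part of the job. What is shaped like the part that bears weight_mid but purple is not meant.

How it is judged:
On the way, in this order (a step that is already met when the one before it is completed fails the run):
1. the jar, the bottle and the weight all stand upright on the mat at the same time (x of jar_mid in the frame of mat_center between -0.125 and 0.125 m and y of jar_mid in the frame of mat_center between -0.06 and 0.06 m and z of jar_mid in the frame of mat_center below 0.0295 m and angle between each of jar_mid, bottle_mid, weight_mid's own z axis and vertical below 0.1 rad and x of bottle_mid in the frame of mat_center between -0.125 and 0.125 m and y of bottle_mid in the frame of mat_center between -0.06 and 0.06 m and z of bottle_mid in the frame of mat_center below 0.043 m and x of weight_mid in the frame of mat_center between -0.125 and 0.125 m and y of weight_mid in the frame of mat_center between -0.06 and 0.06 m and z of weight_mid in the frame of mat_center below 0.033 m), for 0.2 s.
2. the nut lies on the scale's pan while all three still stand on the mat (all of step 1 and horizontal distance between nut_mid and pan below 0.02 m and z of nut_mid in the frame of pan between 0.002 and 0.01 m), for 0.2 s.
At the end, for the whole second after the job is handed in: The nut lies on the pan, its centre within 20 mm of the pan's centre; the jar, the bottle and the weight stand upright in the tray, each within 14 mm of where it stood at the start; all at rest (distance of each of jar_mid, bottle_mid, weight_mid from where it was at the start of the episode below 0.014 m and angle between each of jar_mid, bottle_mid, weight_mid's own z axis and vertical below 0.1 rad and horizontal distance between nut_mid and pan below 0.02 m and z of nut_mid in the frame of pan between 0.002 and 0.01 m and linear speed of each of jar, bottle, weight, nut below 0.02 m/s); the robot touches nothing.
It fails at once if the screwdriver or the tweezers are shifted by more than 20 mm (distance of any of driver_mid, tweezers_mid from where it was at the start of the episode above 0.02 m).
It fails at once if the jar, the bottle or the weight is tipped over (angle between any of jar_mid, bottle_mid, weight_mid's own z axis and vertical above 0.7 rad).
It also fails if it takes over 138 s, if anything falls off the work surface, if the arm or the gripper's body presses on something with over 40 N, if the wrist force passes 120 N, or if a joint passes its speed limit or range.

### The arm

A 6-joint arm with a two-finger parallel gripper is mounted at the origin on the work surface; the furniture and walls round the work are solid. World frame = base frame: x ahead of the robot, y to its left, z up, the work surface at z = 0. Lengths are in m, angles in rad, forces in N, time in s.
With the tool pointing down it reaches from about 0.25 to 0.725 m from the base axis. Payload 4 kg.
Tool frame: the origin (TCP) lies at the very end of the fingers, on their centre line; the grasp point (between the pads) lies 19 mm behind it; z points along the fingers, y is the line along which they close (so a half turn about z gives the same grasp; the last joint's range is limited). The gripper opens to 85 mm and grips with 20 to 120 N. Pads are 22 mm wide; open, the fingers measure 114 mm over their backs; the gripper's body (76 mm by 85 mm) begins 54 mm behind the grasp point. The pads swing forward as they close: fully open they stand 13 mm farther back than shut.
Start: joints at [-1.218, 0.241, 0.005, 1.335, 0, 1.571], TCP at [0.173, -0.469, 0.193] pointing down, gripper open.
Joint ranges: [-2.72, 2.72], [-1.05, 1.87], [-1.09, 1.28], [-1.99, 2.15], [-1.42, 1.44], [-3.14, 3.14]. Speed limits (rad/s): [2.79, 2.79, 3.14, 3.14, 3.14, 3.14].

### API

Orientations are given as a unit quaternion [x, y, z, w].
In Python, from workcell import bot, vision, workorder, boxes_of gives the robot as it stands.
- The arm moves only by the tool send_rows, never from a script. Its argument "motion" is text: rows parted by semicolons, each of 5 numbers parted by spaces: the closure, from -1 (fully open) to 1 (shut), so that 0 is half open, then the shift along the tool's x, y, z in cm, then the turn about the tool's z in rad. In form: claw x y z twist; .... A call has 1 to 5 rows; each row is the pose to reach, as a shift and turn from the pose commanded when the call began, along the tool's axes at that moment; what a row does not reach only later rows make up. A row lasts 1/10 s, in which the tool goes at most 50 mm and 8.59 degrees, less where a joint would pass 70% of its speed; a pose out of reach is approached as far as the arm can. A call with a gripper value outside its range is refused whole. The fingers move at their own pace and stop on an object; the grip force is fixed at half the most. Time passes only in rows, so rows that repeat a pose let the fingers close. It gives the time, the measured TCP pose, the force, the opening and the grip force at its end, in the units of the state.
- bot.get_obs(): the state, without advancing time (a new reading comes with each control period).
- vision.camera(name): name is "scene" or "top" or "wrist"; returns the picture (420x560x3 uint8, red, green, blue); there is no depth.
- vision.camera_model(name): a dict with "fov_y" (degrees; the focal length in pixels is half the picture's height over the tangent of half this angle, whatever the lens; pixels are square), "cx", "cy" (the principal point, pixels), "world_from_camera" (4x4, takes a point from camera to world coordinates); the wrist camera has in their place "hand_eye" (4x4, takes a point from camera to tool coordinates, whose origin is the TCP and whose axes are the flange's). Camera axes: x right, y down, z forward; pixel columns grow to the right and rows downward; lengths in m; the calibration is good to about 2 mm. A picture is of the moment at which its call begins: read the wrist's pose just before it. camera_model takes no time and is no camera call.
- workorder.job_done(): hands the job in; it is judged then, once.
Trained networks look in the newest picture that a camera, given by its name, has taken for a name from the list of things; names that differ only in an ending like _2 or _b are one class to them, and where a whole thing is asked for, a point or a joint stands for the part that bears it (a point fixed in the world has none). Each returns a list of dicts, best first, with "conf" (0 to 1); they miss things now and then, are a little off and sometimes report something else, mostly with a low value. They report only what shows in the picture. A call takes as long as a camera call. They do not tell look-alikes from the thing itself.
- boxes_of(camera, target): "rect" ([centre column, centre row, width, height] in pixels, round what is visible of it).
The state is a dict: "clock": time; "joint_pos": joint angles; "joint_vel": joint speeds; "tau": joint torques, N m; "eef_pos": TCP position; "tool_rot": TCP orientation; "ft_force": force on the tool from outside, world axes, zero at the start; "ft_torque": the same for the moment, N m; "grip_width": finger opening in m; "grasp_force": force on a finger pad.
Only numpy, scipy, OpenCV 4.12 (cv2) and the standard library are available. Lean on these libraries where they do the work, as an engineer would, in place of code of your own. Each camera call takes 0.05 s, during which the arm holds its last target. There are 200 camera calls.

## Working session

There is one attempt and no reset: what is moved stays moved. The work goes in short steps, Python scripts to look and compute and a tool call to move; the robot and the scene stay as the last step left them, time stands still between calls to the robot, and variables do not carry over. Pictures are saved under pics/ and viewed, at most 14 in all, crops included, and the job is handed in when it is done.

Besides the shell and the picture viewer there is one more tool, called after ">>>" as a command line: name --argument value ..., lists and objects as JSON in quotes. send_rows: Moves the arm, as the interface text tells. Its arguments: {"type":"object","properties":{"motion":{"type":"string"}},"required":["motion"]}

```bash
mkdir -p pics; ls; cat > h.py <<'E'
import numpy as np,cv2
from workcell import bot,vision,workorder,boxes_of
from scipy.spatial.transform import Rotation as R
def cam(n):
    m=vision.camera_model(n); f=210/np.tan(np.radians(m["fov_y"])/2)
    if "world_from_camera" in m: T=np.array(m["world_from_camera"])
    else:
        o=bot.get_obs(); W=np.eye(4); W[:3,:3]=R.from_quat(o["tool_rot"]).as_matrix(); W[:3,3]=o["eef_pos"]; T=W@np.array(m["hand_eye"])
    return f,m["cx"],m["cy"],T
def ray(n,u,v,z,c=None):
    f,cx,cy,T=c or cam(n); d=T[:3,:3]@np.array([(u-cx)/f,(v-cy)/f,1]); o=T[:3,3]
    return o+d*(z-o[2])/d[2]
def proj(n,p,c=None):
    f,cx,cy,T=c or cam(n); q=np.linalg.inv(T)@np.append(p,1); return f*q[0]/q[2]+cx,f*q[1]/q[2]+cy
def shot(n,name):
    im=vision.camera(n); cv2.imwrite("pics/"+name,im[:,:,::-1]); return im
E
python3 - <<'E'
from h import *
np.set_printoptions(precision=3,suppress=True)
shot("top","top0.png");shot("scene","scene0.png")
for n in("top","scene"):
    m=vision.camera_model(n);print(n,m["fov_y"],m["cx"],m["cy"],np.array(m["world_from_camera"]))
    for t in("jar_mid","bottle_mid","weight_mid","nut_mid","tray","driver_mid","tweezers_mid"):
        print(t,[(round(b["conf"],2),np.round(b["rect"]).tolist(),ray(n,*b["rect"][:2],0.03)[:2]) for b in boxes_of(n,t)][:4])
m=vision.camera_model("wrist");print(m)
print(bot.get_obs())
E
```

```text
pics
top 54.870690937923655 286.1111862700388 210.13766764220514 [[-0.027 -0.995  0.093  0.441]
 [-1.     0.026 -0.011 -0.052]
 [ 0.008 -0.094 -0.996  0.982]
 [ 0.     0.     0.     1.   ]]
jar_mid [(0.9, [385.0, 178.0, 26.0, 21.0], array([ 0.602, -0.3  ]))]
bottle_mid [(0.59, [348.0, 177.0, 17.0, 16.0], array([ 0.605, -0.213]))]
weight_mid [(0.84, [432.0, 186.0, 17.0, 22.0], array([ 0.578, -0.411])), (0.57, [366.0, 198.0, 21.0, 18.0], array([ 0.553, -0.252]))]
nut_mid []
tray [(0.92, [370.0, 199.0, 80.0, 124.0], array([ 0.551, -0.261]))]
driver_mid [(0.7, [354.0, 227.0, 34.0, 7.0], array([ 0.485, -0.222])), (0.34, [257.0, 204.0, 67.0, 106.0], array([0.547, 0.005]))]
tweezers_mid []
scene 49.33592476665615 278.12595865351443 206.84303184793146 [[-0.581 -0.317  0.75  -0.347]
 [-0.813  0.247 -0.527  0.593]
 [-0.018 -0.916 -0.401  0.525]
 [ 0.     0.     0.     1.   ]]
jar_mid [(0.72, [339.0, 180.0, 20.0, 18.0], array([ 0.629, -0.324])), (0.69, [340.0, 192.0, 16.0, 26.0], array([ 0.558, -0.265]))]
bottle_mid [(0.79, [317.0, 185.0, 12.0, 26.0], array([ 0.642, -0.246]))]
weight_mid [(0.62
[... 426 characters left out ...]
179036, 'cx': 275.1112738629412, 'cy': 213.99554150979696, 'hand_eye': array([[ 0.   , -0.946, -0.323,  0.083],
       [ 1.   ,  0.001, -0.   ,  0.   ],
       [ 0.   , -0.323,  0.946, -0.18 ],
       [ 0.   ,  0.   ,  0.   ,  1.   ]])}
{'clock': 0.8, 'joint_pos': array([-1.218,  0.241,  0.005,  1.335,  0.   ,  1.571]), 'joint_vel': array([-0.001, -0.001,  0.001, -0.001,  0.002,  0.   ]), 'tau': array([  0.   , -37.215,  25.268,   0.001,   0.   ,   0.   ]), 'eef_pos': array([ 0.173, -0.469,  0.193]), 'tool_rot': array([0.984, 0.175, 0.   , 0.   ]), 'ft_force': array([ 0.491, -0.004,  0.043]), 'ft_torque': array([-0.032,  0.019,  0.037]), 'grasp_force': 0.0, 'grip_width': 0.08549958248106485}
```

```bash
python3 - <<'E'
import cv2
a=cv2.imread("pics/top0.png"); cv2.imwrite("pics/t1.png",cv2.resize(a[90:330,180:500],None,fx=2.5,fy=2.5,interpolation=cv2.INTER_CUBIC))
E
```

```text
(no output)
```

View pics/t1.png

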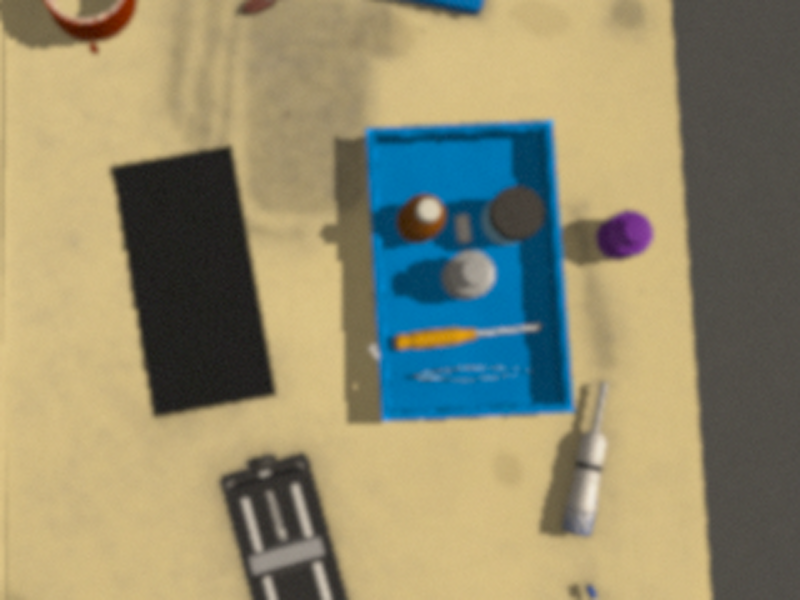

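View pics/scene0.png

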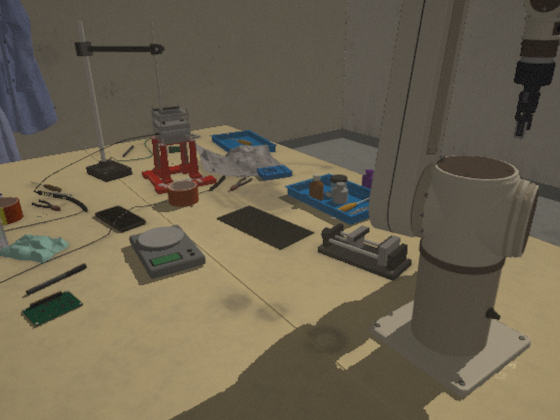

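Top crop (2.5×, offset 180,90): the bottle is at (423,218), the jar at (515,213), the steel weight at (468,273) and the nut at (463,228), all inside the nearer tray. The mat is centred near (193,282). The weight's look-alikes are the steel one in the tray at top px (366,198) and the purple one outside the tray at (430,184). I choose the steel one. In the scene picture the pan is at (160,238).

```bash
python3 - <<'E'
from h import *
np.set_printoptions(precision=4,suppress=True)
c=cam("top"); P=lambda x,y,z:ray("top",180+(x+.5)/2.5-.5,90+(y+.5)/2.5-.5,z,c)
tr=np.array([P(*q,.028) for q in((368,128),(552,122),(573,410),(384,418))]); ma=np.array([P(*q,.003) for q in((112,168),(232,148),(274,393),(155,415))])
for n,a in(("tray",tr),("mat",ma)):
    print(n,a[:,:2].tolist(),a.mean(0),[np.linalg.norm(a[i]-a[(i+1)%4]) for i in range(4)])
print("bottlecap",P(428,209,.079),"jar lid",P(517,213,.052),"weight knob",P(475,270,.058),"nut",P(463,228,.012))
print("pan scene",ray("scene",160,238,.036))
u,v=proj("top",ray("scene",160,238,.036)); print(u,v)
im=cv2.imread("pics/top0.png"); u,v=int(u),int(v)
v0=max(0,v-60);u0=max(0,u-80)
print(u0,v0);cv2.imwrite("pics/pan.png",cv2.resize(im[v0:v0+120,u0:u0+160],None,fx=4,fy=4,interpolation=cv2.INTER_CUBIC))
E
```

```text
tray [[0.6949522288860603, -0.16536463634665335], [0.696415017964278, -0.3433781480693941], [0.41962380003230865, -0.3482848537906193], [0.4170376018609329, -0.17018634555935228]] [ 0.557  -0.2568  0.028 ] [np.float64(0.17801952170408084), np.float64(0.2768347053483317), np.float64(0.17811728454921022), np.float64(0.27795645125495383)]
mat [[0.6678006748842586, 0.08495648685456567], [0.6848578769994017, -0.033429000133056344], [0.4432624454797739, -0.06808917682382848], [0.4253292875445637, 0.04684083851611472]] [0.5553 0.0076 0.003 ] [np.float64(0.11960799167820377), np.float64(0.24406900741263876), np.float64(0.11632070572159015), np.float64(0.24544892814330407)]
bottlecap [ 0.6052 -0.2109  0.079 ] jar lid [ 0.6042 -0.2987  0.052 ] weight knob [ 0.5509 -0.2556  0.058 ] nut [ 0.5978 -0.256   0.012 ]
pan scene [0.5896 0.2728 0.036 ]
143.0042168714035 188.39229502021522
63 128
```

View pics/pan.png

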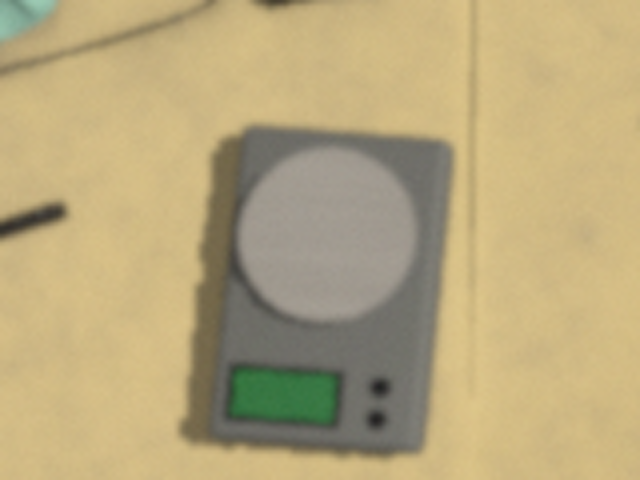

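The pan is at top px (144.6,186.4). The tray geometry agrees with the sizes and spots given. Now moving over the tray for a close look.

>>> send_rows --motion "-1 10 -1.6 0 0.15; -1 20 -3.2 0 0.3; -1 30 -4.8 0 0.335; -1 38 -6.2 0 0.335; -1 42.7 -7 0 0.335"

```text
clock: 1.3
eef_pos: [0.3815, -0.3515, 0.1936]
tool_rot: [1.0, 0.009, 0.0, 0.0]
ft_force: [0.4, -0.0, 0.8]
grip_width: 0.0857
grasp_force: 0.0
```

>>> send_rows --motion "-1 0 0 0 0; -1 0 0 0 0"

```text
clock: 1.5
eef_pos: [0.3809, -0.3517, 0.1932]
tool_rot: [1.0, 0.011, -0.0, 0.0]
ft_force: [-0.7, -1.2, 0.2]
grip_width: 0.0853
grasp_force: 0.0
```

```bash
python3 - <<'E'
from h import *
np.set_printoptions(precision=4,suppress=True)
print("pan",ray("top",144.6,186.4,.036))
o=bot.get_obs();print(o["clock"],o["eef_pos"],o["tool_rot"],o["joint_pos"])
E
```

```text
pan [0.5943 0.2691 0.036 ]
1.5 [ 0.3809 -0.3517  0.1932] [ 0.9999  0.0105 -0.0003  0.    ] [-0.7452  0.2776  0.0537  1.3473 -0.0005  2.3753]
```

>>> send_rows --motion "-1 5 -2.8 0 0; -1 10 -5.5 0 0; -1 15 -8.5 0 0; -1 17.2 -9.2 0 0; -1 17.2 -9.2 0 0"

```text
clock: 2.0
eef_pos: [0.5535, -0.256, 0.1921]
tool_rot: [1.0, 0.011, 0.0, -0.0]
ft_force: [1.4, -0.9, -0.2]
grip_width: 0.0853
grasp_force: 0.0
```

```bash
python3 - <<'E'
from h import *
np.set_printoptions(precision=4,suppress=True)
o=bot.get_obs();print(o["clock"],o["eef_pos"],o["tool_rot"])
c=cam("wrist");shot("wrist","w1.png")
for t in("jar_mid","bottle_mid","weight_mid","nut_mid"):
    print(t,[(round(b["conf"],2),np.round(b["rect"]).tolist(),ray("wrist",*b["rect"][:2],.03,c)[:2]) for b in boxes_of("wrist",t)][:3])
for n,p in dict(bottlecap=(.6052,-.2109,.079),jarlid=(.6042,-.2987,.052),knob=(.5509,-.2556,.058),nut=(.5978,-.256,.015)).items(): print(n,proj("wrist",p,c))
E
```

```text
2.0 [ 0.5535 -0.256   0.1921] [ 0.9999  0.0107  0.0004 -0.0005]
jar_mid [(0.72, [327.0, 132.0, 58.0, 58.0], array([ 0.6027, -0.3039]))]
bottle_mid [(0.64, [232.0, 130.0, 49.0, 46.0], array([ 0.6024, -0.2144]))]
weight_mid [(0.9, [431.0, 154.0, 56.0, 53.0], array([ 0.5842, -0.4053])), (0.63, [279.0, 184.0, 43.0, 46.0], array([ 0.5515, -0.2604]))]
nut_mid [(0.88, [279.0, 135.0, 15.0, 26.0], array([ 0.5983, -0.2585])), (0.52, [280.0, 161.0, 207.0, 279.0], array([ 0.5741, -0.2601]))]
bottlecap (np.float64(220.40163900046494), np.float64(132.3101816439164))
jarlid (np.float64(324.58120914579786), np.float64(132.47087850212665))
knob (np.float64(274.40807430023733), np.float64(191.6407209368331))
nut (np.float64(275.96700456903164), np.float64(134.15372237534183))
```

View pics/w1.png

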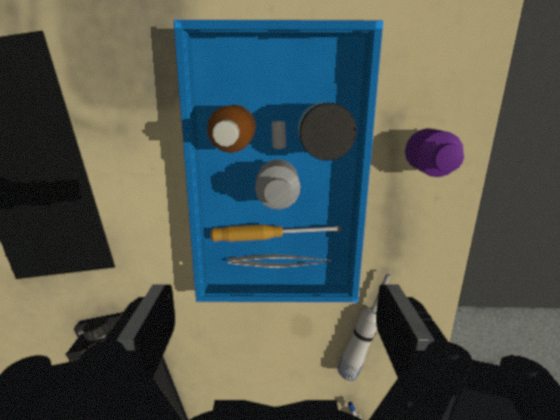

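The wrist picture shows the steel weight's knob at (279,189) in the tray, with the purple look-alike outside it at (435,152). The cap is at (226,133), the lid at (328,131) and the nut at (279,135).

```bash
python3 - <<'E'
from h import *
np.set_printoptions(precision=4,suppress=True)
c=cam("wrist")
for n,u,v,z in(("knob",279.5,189.5,.058),("lid",328,131,.052),("cap",226,133,.079),("nut",279,135,.015),("trayTL",176,21,.028),("TR",381,22,.028),("BR",359,300,.028),("BL",196,300,.028)): print(n,ray("wrist",u,v,z,c))
E
```

```text
knob [ 0.5476 -0.2634  0.058 ]
lid [ 0.6001 -0.3054  0.052 ]
cap [ 0.5999 -0.2187  0.079 ]
nut [ 0.5918 -0.2625  0.015 ]
trayTL [ 0.6889 -0.1713  0.028 ]
TR [ 0.6908 -0.3489  0.028 ]
BR [ 0.4132 -0.3554  0.028 ]
BL [ 0.4104 -0.1729  0.028 ]
```

```bash
python3 - <<'E'
from h import *
np.set_printoptions(precision=4,suppress=True)
for i in range(2):
    o=bot.get_obs();print(o["clock"],o["eef_pos"],o["tool_rot"])
    c=cam("wrist");im=shot("wrist","w2.png")
    for t in("jar_mid","bottle_mid","weight_mid","nut_mid"):
        print(t,[(round(b["conf"],2),np.round(b["rect"],1).tolist()) for b in boxes_of("wrist",t)][:2])
for n,u,v,z in(("knob",279.5,189.5,.058),("lid",328,131,.052),("cap",226,133,.079),("nut",279,135,.015)): print(n,ray("wrist",u,v,z,c))
E
```

```text
2.25 [ 0.5487 -0.2591  0.1937] [ 1.      0.0075 -0.0003  0.0001]
jar_mid [(0.92, [322.6, 125.8, 58.5, 54.5])]
bottle_mid [(0.69, [225.9, 122.2, 50.3, 48.6])]
weight_mid [(0.77, [276.1, 178.2, 45.1, 48.3]), (0.64, [428.9, 145.5, 58.7, 50.6])]
nut_mid [(0.92, [274.5, 130.8, 14.4, 25.6])]
2.5 [ 0.5496 -0.2583  0.1939] [1.     0.0081 0.0002 0.0001]
jar_mid [(0.95, [322.9, 126.8, 57.5, 55.7])]
bottle_mid [(0.68, [229.1, 124.3, 49.1, 45.5])]
weight_mid [(0.75, [274.9, 179.9, 43.8, 48.5]), (0.64, [430.6, 148.0, 56.9, 49.8])]
nut_mid [(0.7, [276.1, 130.9, 15.5, 29.3])]
knob [ 0.5486 -0.2627  0.058 ]
lid [ 0.6013 -0.3046  0.052 ]
cap [ 0.6009 -0.2178  0.079 ]
nut [ 0.593  -0.2617  0.015 ]
```

>>> send_rows --motion "-1 0.3 -0.2 5 0; -1 0.3 -0.2 10 0; -1 0.3 -0.2 15 0; -1 0.3 -0.2 18.6 0; -1 0.3 -0.2 18.6 0"

```text
clock: 3.25
eef_pos: [0.548, -0.2529, 0.0012]
tool_rot: [1.0, 0.009, -0.006, -0.003]
ft_force: [-0.1, 0.5, -1.2]
grip_width: 0.0853
grasp_force: 0.0
```

>>> send_rows --motion "-1 0 0 0 0; 0.4 0 0 0 0; 0.4 0 0 0 0; 0.4 0 0 0 0; 0.4 0 0 0 0"

```text
clock: 3.75
eef_pos: [0.5542, -0.2559, 0.0088]
tool_rot: [1.0, 0.009, 0.001, 0.001]
ft_force: [-1.1, -3.6, 1.6]
grip_width: 0.0286
grasp_force: 1.4
```

```bash
python3 - <<'E'
from h import *
o=bot.get_obs();print(o["clock"],o["eef_pos"],o["grip_width"],o["grasp_force"],o["ft_force"])
a=shot("wrist","w3.png");b=shot("top","t3.png")
a=a[60:340,100:460];b=cv2.resize(b[140:280,310:450],(400,400),interpolation=cv2.INTER_CUBIC)
cv2.imwrite("pics/m3.png",np.hstack([cv2.resize(a,(400,400)),b])[:,:,::-1])
E
```

```text
3.75 [ 0.55417547 -0.25594063  0.00884635] 0.02863756600017746 1.4041899713791395 [-1.14260804 -3.60182751  1.58447713]
```

View pics/m3.png

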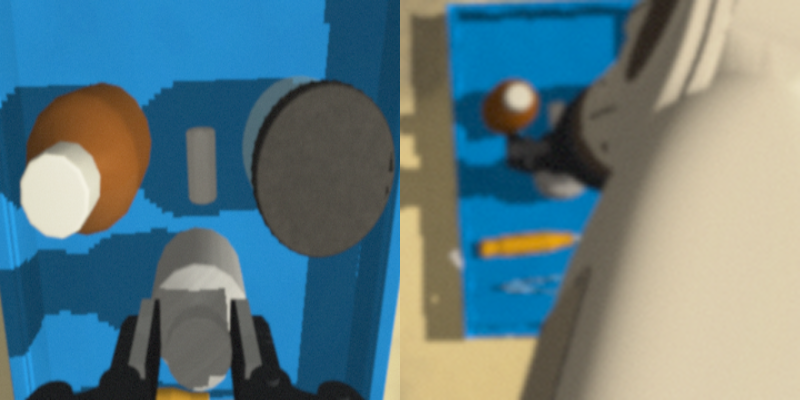

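The crop shows the knob at (195,345) between the pads, with bottle, nut and jar undisturbed. The opening of 28.6 mm doesn't fit the 44 mm body, so I'm checking against projections.

```bash
python3 - <<'E'
from h import *
c=cam("wrist")
f=lambda p:[round(float(v),0) for v in ((proj("wrist",p,c)[0]-100)*400/360,(proj("wrist",p,c)[1]-60)*400/280)]
o=bot.get_obs()["eef_pos"]
for z in(0,.019,.03): print("tcp+",z,f(o+[0,0,z]))
w=np.array([.552,-.257,0])
for n,d in dict(knobtop=(0,0,.058),knobL=(0,.013,.054),knobR=(0,-.013,.054),cylfront=(.022,0,.039),cylL=(0,.022,.039),cylR=(0,-.022,.039),foot=(.022,0,.003)).items(): print(n,f(w+np.array(d)))
print("nut",f((.597,-.257,.015)),"lid",f((.605,-.300,.052)))
E
```

```text
tcp+ 0 [194.0, 273.0]
tcp+ 0.019 [194.0, 295.0]
tcp+ 0.03 [194.0, 311.0]
knobtop [195.0, 349.0]
knobL [162.0, 341.0]
knobR [228.0, 342.0]
cylfront [196.0, 256.0]
cylL [143.0, 316.0]
cylR [246.0, 318.0]
foot [196.0, 219.0]
nut [197.0, 168.0] lid [319.0, 173.0]
```

```bash
python3 - <<'E'
from h import *
m=vision.camera_model("wrist");f,cx,cy,_=cam("wrist");c=(f,cx,cy,np.array(m["hand_eye"]))
for d in(0,-.013,-.02,-.03,-.045):
    print(d,"open",[round(float(v)) for v in proj("wrist",(.011,-.0425,d),c)],[round(float(v)) for v in proj("wrist",(-.011,-.0425,d),c)],
     "closed(m3 px)",[(round(float((u-100)*400/360)),round(float((v-60)*400/280))) for u,v in [proj("wrist",(x,-.0143,d),c) for x in(.011,-.011)]])
print(boxes_of("wrist","weight_mid")[:2]); print(bot.get_obs()["clock"],bot.get_obs()["grip_width"],bot.get_obs()["grasp_force"])
E
```

```text
0 open [196, 232] [199, 269] closed(m3 px) [(165, 246), (166, 298)]
-0.013 open [191, 242] [194, 280] closed(m3 px) [(163, 260), (164, 315)]
-0.02 open [188, 248] [191, 287] closed(m3 px) [(161, 268), (163, 324)]
-0.03 open [183, 256] [187, 298] closed(m3 px) [(159, 281), (161, 340)]
-0.045 open [174, 272] [179, 316] closed(m3 px) [(156, 303), (158, 366)]
[{'rect': [279.6, 275.9, 81.3, 115.1], 'conf': 0.69}, {'rect': [535.9, 204.4, 42.2, 84.1], 'conf': 0.66}]
3.9 0.025777841073855765 1.0214527374773752
```

The visible fingertips sit at knob height and closed to the commanded 25.5 mm, so the tips are well behind the stated TCP. Opening, going 1.2 cm lower and closing gently to test this.

>>> send_rows --motion "-1 0 0 0 0; -1 0 0 0 0; -1 0 0 0 0; -1 0 0 0.6 0; -1 0 0 1.2 0"

```text
clock: 4.4
eef_pos: [0.5532, -0.2553, -0.0051]
tool_rot: [1.0, 0.009, -0.0, -0.0]
ft_force: [0.3, 0.8, -0.0]
grip_width: 0.0855
grasp_force: 0.0
```

>>> send_rows --motion "-1 0 0 0 0; -1 0 0 0 0; 0.2 0 0 0 0; 0.2 0 0 0 0; 0.2 0 0 0 0"

```text
clock: 4.9
eef_pos: [0.5536, -0.2561, -0.0042]
tool_rot: [1.0, 0.009, 0.0, 0.001]
ft_force: [-0.3, -2.6, 2.6]
grip_width: 0.044
grasp_force: 1.1
```

>>> send_rows --motion "0.2 0 0 0 0; 0.2 0 0 0 0; 0.2 0 0 0 0"

```text
clock: 5.2
eef_pos: [0.5537, -0.2561, -0.0035]
tool_rot: [1.0, 0.009, 0.001, 0.001]
ft_force: [-1.6, -0.9, 4.8]
grip_width: 0.0394
grasp_force: 59.7
```

```bash
python3 - <<'E'
from h import *
a=shot("wrist","w4.png"); cv2.imwrite("pics/m4.png",a[:,:,::-1])
E
```

```text
(no output)
```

View pics/m4.png

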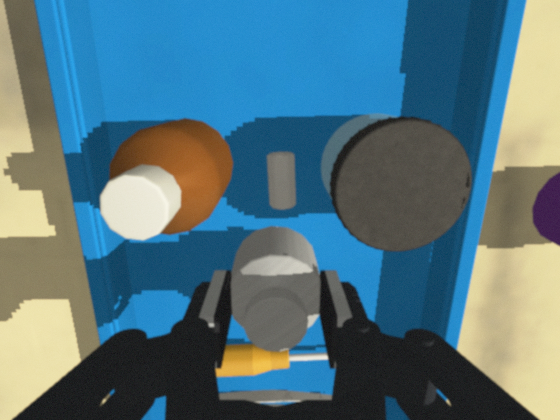

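>>> send_rows --motion "-1 0 0 0 0; -1 0 0 0 0; -1 0 0 0 0; -1 0 0 0.6 0; -1 0 0 1.2 0"

```text
clock: 5.75
eef_pos: [0.5533, -0.2554, -0.0171]
tool_rot: [1.0, 0.009, 0.0, -0.0]
ft_force: [-0.1, -0.8, 0.3]
grip_width: 0.0856
grasp_force: 0.0
```

>>> send_rows --motion "-1 0 0 0 0; 0.2 0 0 0 0; 0.2 0 0 0 0; 0.2 0 0 0 0; 0.2 0 0 0 0"

```text
clock: 6.25
eef_pos: [0.5539, -0.2558, -0.0159]
tool_rot: [1.0, 0.009, 0.001, 0.0]
ft_force: [0.1, 0.9, 3.2]
grip_width: 0.0415
grasp_force: 61.4
```

>>> send_rows --motion "0.2 0 0 0 0; 0.2 0 0 0 0"

```text
clock: 6.45
eef_pos: [0.5539, -0.2558, -0.0159]
tool_rot: [1.0, 0.009, 0.001, 0.0]
ft_force: [-0.1, -0.6, 4.1]
grip_width: 0.0411
grasp_force: 61.5
```

>>> send_rows --motion "0.2 0 0 -4 0; 0.2 0 0 -9 0; 0.2 0 0 -12 0; 0.2 -1.5 -4.5 -12 -0.1; 0.2 -3 -9 -12 -0.2"

```text
clock: 6.95
eef_pos: [0.522, -0.1659, 0.1038]
tool_rot: [0.994, 0.109, 0.001, 0.0]
ft_force: [0.7, 1.7, -4.4]
grip_width: 0.0414
grasp_force: 62.4
```

>>> send_rows --motion "0.2 -1 -4 0 -0.1; 0.2 -2 -8 0 -0.1; 0.2 -3.5 -12 0 -0.1; 0.2 -4.5 -16 0 -0.1; 0.2 -4.5 -16 0 -0.1"

```text
clock: 7.45
eef_pos: [0.4386, -0.0157, 0.1022]
tool_rot: [0.987, 0.161, -0.003, -0.002]
ft_force: [0.0, 0.0, -2.4]
grip_width: 0.0412
grasp_force: 62.6
```

>>> send_rows --motion "0.2 0 0 0 0; 0.2 0 0 0 0; 0.2 0 0 0 0"

```text
clock: 7.75
eef_pos: [0.4437, -0.0203, 0.1032]
tool_rot: [0.988, 0.158, -0.0, 0.0]
ft_force: [0.0, -0.1, -2.7]
grip_width: 0.0412
grasp_force: 62.6
```

```bash
python3 - <<'E'
from h import *
o=bot.get_obs();print(o["clock"],o["eef_pos"],o["tool_rot"],o["joint_pos"][5])
y=2*np.arctan2(o["tool_rot"][1],o["tool_rot"][0]);print("yaw",y)
d=np.array([.468-o["eef_pos"][0],-.004-o["eef_pos"][1]]);print(d@[np.cos(y),np.sin(y)],d@[np.sin(y),-np.cos(y)])
E
```

```text
7.75 [ 0.44366837 -0.02029807  0.10319801] [ 9.87517347e-01  1.57510262e-01 -6.20866661e-05  5.13302352e-05] 2.7796327327663413
yaw 0.31633786763640326
0.02819446057441978 -0.007920088295717205
```

>>> send_rows --motion "0.2 2.8 -0.8 3 0; 0.2 2.8 -0.8 7 0; 0.2 2.8 -0.8 10.5 0; 0.2 2.8 -0.8 11.7 0; 0.2 2.8 -0.8 11.7 0"

```text
clock: 8.25
eef_pos: [0.4662, -0.0041, -0.0152]
tool_rot: [0.988, 0.157, -0.002, -0.0]
ft_force: [0.5, -0.0, -2.7]
grip_width: 0.0412
grasp_force: 64.4
```

>>> send_rows --motion "0.2 0 0 0 0; 0.2 0 0 0 0; 0.2 0 0 0 0"

```text
clock: 8.55
eef_pos: [0.4678, -0.0035, -0.0134]
tool_rot: [0.987, 0.158, 0.0, 0.0]
ft_force: [0.3, 0.5, -3.1]
grip_width: 0.0411
grasp_force: 64.4
```

```bash
python3 - <<'E'
from h import *
a=shot("scene","s5.png"); u,v=proj("scene",(.468,-.0035,.06)); print(u,v)
u0,v0=int(u)-50,int(v)-60; print(u0,v0); cv2.imwrite("pics/s5c.png",cv2.resize(a[v0:v0+100,u0:u0+100],None,fx=6,fy=6,interpolation=cv2.INTER_CUBIC)[:,:,::-1])
for z in(0,.03,.057,.1,.15): print(z,[(k-q)*6 for k,q in zip(proj("scene",(.468,-.0035,z)),(u0,v0))])
E
```

```text
286.12690404858 215.49405187627391
236 155
0 [np.float64(302.38589671184786), np.float64(494.6391205447265)]
0.03 [np.float64(301.5823562043561), np.float64(429.5065631976076)]
0.057 [np.float64(300.84431617015844), np.float64(369.68327563005164)]
0.1 [np.float64(299.63880494455543), np.float64(271.9681905757008)]
0.15 [np.float64(298.1884445106915), np.float64(154.40637103843602)]
```

View pics/s5c.png

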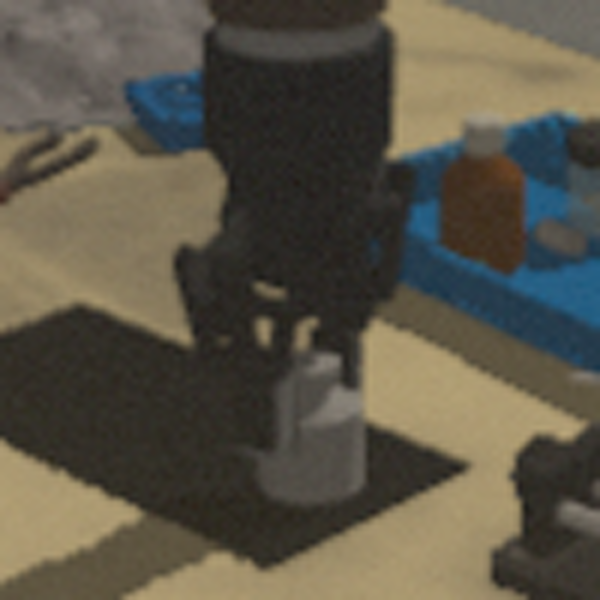

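The crop shows the weight just above the mat, gripped squarely, with the gripper body's underside about 9 cm up. The tips sit about 35 mm behind the reported TCP. Releasing and going for the bottle.

>>> send_rows --motion "0.2 0 0 0.2 0; 0.2 0 0 0.2 0; -1 0 0 0.2 0; -1 0 0 0.2 0; -1 0 0 0.2 0"

```text
clock: 9.1
eef_pos: [0.4679, -0.0031, -0.0151]
tool_rot: [0.987, 0.158, 0.001, 0.0]
ft_force: [-0.5, 0.0, 0.4]
grip_width: 0.0823
grasp_force: 0.0
```

>>> send_rows --motion "-1 0 0 -5 0; -1 0 0 -10 0; -1 0 0 -14 0; -1 0 3 -16 -0.15; -1 1 7 -16 -0.3"

```text
clock: 9.6
eef_pos: [0.501, -0.0664, 0.1493]
tool_rot: [0.951, 0.308, 0.004, 0.002]
ft_force: [1.8, 0.2, -0.5]
grip_width: 0.0855
grasp_force: 0.0
```

>>> send_rows --motion "-1 2 4.7 0 -0.15; -1 4 9 0 -0.3; -1 6 13 0 -0.45; -1 7.5 16 0 -0.6; -1 8.1 17.5 0 -0.75"

```text
clock: 10.1
eef_pos: [0.6682, -0.1638, 0.1434]
tool_rot: [0.773, 0.634, 0.0, 0.0]
ft_force: [0.1, 0.1, -0.5]
grip_width: 0.0855
grasp_force: 0.0
```

>>> send_rows --motion "-1 0 0 0 -0.15; -1 0 0 0 -0.222; -1 0 0 0 -0.222; -1 0 0 0 -0.222; -1 0 0 0 -0.222"

```text
clock: 10.6
eef_pos: [0.666, -0.1621, 0.1446]
tool_rot: [0.701, 0.713, 0.0, 0.0]
ft_force: [0.4, -0.5, -0.1]
grip_width: 0.0853
grasp_force: 0.0
```

```bash
cat >> h.py <<'E'
def go(x,y,z,yaw):
    o=bot.get_obs(); q=o["tool_rot"]; w=2*np.arctan2(q[1],q[0]); p=o["eef_pos"]; d=np.array([x-p[0],y-p[1]])
    print("t",round(o["clock"],2),"pos",p.round(4),"yaw",round(w,3),"j6",round(o["joint_pos"][5],2),"-> cm",(100*np.array([d@[np.cos(w),np.sin(w)],d@[np.sin(w),-np.cos(w)],p[2]-z])).round(2),"twist",round((w-yaw+np.pi/2)%np.pi-np.pi/2,3))
E
python3 - <<'E'
from h import *
o=bot.get_obs();c=cam("wrist");a=shot("wrist","w6.png")
for t in("jar_mid","bottle_mid","nut_mid"):
    print(t,[(round(b["conf"],2),np.round(b["rect"],1).tolist(),ray("wrist",*b["rect"][:2],.03,c)[:2].round(4)) for b in boxes_of("wrist",t)][:2])
print(proj("wrist",(.605,-.2125,.079),c),proj("wrist",(.605,-.3,.052),c))
go(.605,-.2125,-.01,np.pi/2)
cv2.imwrite("pics/w6.png",a[:,:,::-1])
E
```

```text
jar_mid [(0.87, [206.4, 331.5, 57.5, 65.3], array([ 0.6006, -0.3035])), (0.34, [211.3, 281.6, 17.5, 9.5], array([ 0.6076, -0.2476]))]
bottle_mid [(0.94, [206.5, 252.6, 52.0, 65.5], array([ 0.6044, -0.2179]))]
nut_mid []
(np.float64(195.43486145440636), np.float64(273.281620305242)) (np.float64(206.70269334955128), np.float64(343.5815759123469))
t 10.8 pos [ 0.666  -0.1622  0.1446] yaw 1.59 j6 1.31 -> cm [-4.92 -6.2  15.46] twist 0.019
```

View pics/w6.png

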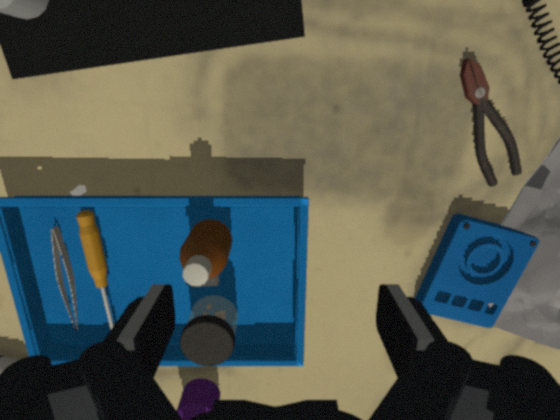

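The cap is at (196,270) and the lid at (208,341), matching the predictions to within about 2 mm. The weight stands on the mat at top left. Going down on the bottle.

>>> send_rows --motion "-1 -4.9 -6.2 0 0.02; -1 -4.9 -6.2 0 0.02; -1 -4.9 -6.2 0 0.02; -1 -4.9 -6.2 4 0.02; -1 -4.9 -6.2 8 0.02"

```text
clock: 11.3
eef_pos: [0.6072, -0.2131, 0.0659]
tool_rot: [0.708, 0.707, 0.002, 0.003]
ft_force: [1.2, -0.1, -0.6]
grip_width: 0.0855
grasp_force: 0.0
```

```bash
python3 -c "
from h import *
go(.605,-.2115,-.01,np.pi/2+.017)"
```

```text
t 11.3 pos [ 0.6072 -0.2131  0.0659] yaw 1.569 j6 1.23 -> cm [ 0.16 -0.22  7.59] twist -0.019
```

>>> send_rows --motion "-1 0.1 0 3 0; -1 0.1 0 6 0; -1 0.1 0 7.5 0; -1 0.1 0 7.5 0; 0 0.1 0 7.5 0"

```text
clock: 11.8
eef_pos: [0.6056, -0.2111, -0.0103]
tool_rot: [0.707, 0.707, 0.0, 0.0]
ft_force: [0.1, 0.4, -0.5]
grip_width: 0.0732
grasp_force: 0.0
```

>>> send_rows --motion "0.2 0 0 0 0; 0.2 0 0 0 0; 0.2 0 0 0 0; 0.2 0 0 0 0; 0.2 0 0 0 0"

```text
clock: 12.3
eef_pos: [0.6067, -0.212, -0.0083]
tool_rot: [0.707, 0.707, 0.001, 0.002]
ft_force: [-0.5, -0.2, 6.0]
grip_width: 0.0397
grasp_force: 61.0
```

```bash
python3 -c "
from h import *
go(.555,.0076,.14,np.pi/2+.017)"
```

```text
t 12.3 pos [ 0.6067 -0.212  -0.0083] yaw 1.57 j6 1.24 -> cm [ 21.95  -5.2  -14.83] twist -0.018
```

>>> send_rows --motion "0.2 0 0 -4 0; 0.2 0 0 -9 0; 0.2 0 0 -11 0; 0.2 4.5 -1 -11 0; 0.2 9 -2 -11 0"

```text
clock: 12.8
eef_pos: [0.5858, -0.1218, 0.1008]
tool_rot: [0.709, 0.706, 0.001, 0.001]
ft_force: [0.6, 1.6, -0.5]
grip_width: 0.0398
grasp_force: 60.8
```

>>> send_rows --motion "0.2 4.5 -0.9 0 0; 0.2 9 -1.8 0 0; 0.2 13 -2.7 0 0; 0.2 13 -2.7 0 0; 0.2 13 -2.7 0 0"

```text
clock: 13.3
eef_pos: [0.5581, 0.0095, 0.0997]
tool_rot: [0.707, 0.708, -0.0, 0.0]
ft_force: [-0.4, -0.4, -1.6]
grip_width: 0.0399
grasp_force: 60.8
```

```bash
python3 -c "
from h import *
go(.560,.008,-.0083,np.pi/2)"
```

```text
t 13.3 pos [0.5581 0.0095 0.0997] yaw 1.572 j6 1.59 -> cm [-0.15  0.19 10.8 ] twist 0.001
```

>>> send_rows --motion "0.2 0 0.2 4 0; 0.2 0 0.2 8 0; 0.2 0 0.2 10.2 0; 0.2 0 0.2 10.6 0; 0.2 0 0.2 10.6 0"

```text
clock: 13.8
eef_pos: [0.5595, 0.007, -0.0073]
tool_rot: [0.708, 0.706, -0.001, -0.001]
ft_force: [0.0, 1.0, -0.8]
grip_width: 0.04
grasp_force: 62.0
```

>>> send_rows --motion "0.2 0 0 0 0; 0.2 0 0 0 0; 0.2 0 0 0 0"

```text
clock: 14.1
eef_pos: [0.561, 0.0082, -0.006]
tool_rot: [0.708, 0.707, 0.001, 0.001]
ft_force: [0.0, 0.1, -1.0]
grip_width: 0.0398
grasp_force: 62.0
```

>>> send_rows --motion "0.2 0 0 0.2 0; 0.2 0 0 0.2 0; -1 0 0 0.2 0; -1 0 0 0.2 0; -1 0 0 0.2 0"

```text
clock: 14.6
eef_pos: [0.5603, 0.0087, -0.0085]
tool_rot: [0.707, 0.707, 0.0, 0.0]
ft_force: [-0.2, 1.0, -0.4]
grip_width: 0.0806
grasp_force: 0.0
```

>>> send_rows --motion "-1 0 0 -5 0; -1 0 0 -10 0; -1 0 0 -14 0; -1 -4 0.6 -15 0; -1 -8.5 1.2 -15 0"

```text
clock: 15.1
eef_pos: [0.5747, -0.076, 0.1453]
tool_rot: [0.706, 0.708, 0.002, 0.003]
ft_force: [1.3, 0.3, -0.4]
grip_width: 0.0855
grasp_force: 0.0
```

>>> send_rows --motion "-1 -4.7 0.7 0 0; -1 -9.5 1.4 0 0; -1 -14.2 2.1 0 0; -1 -19 2.8 0 0; -1 -22.3 3.2 0 0"

```text
clock: 15.6
eef_pos: [0.6037, -0.3028, 0.1411]
tool_rot: [0.708, 0.706, -0.0, 0.0]
ft_force: [0.6, 0.1, 0.5]
grip_width: 0.0855
grasp_force: 0.0
```

>>> send_rows --motion "-1 0 0 0 0; -1 0 0 0 0; -1 0 0 0 0"

```text
clock: 15.9
eef_pos: [0.6038, -0.2982, 0.1413]
tool_rot: [0.707, 0.707, 0.0, -0.0]
ft_force: [0.3, -0.2, -0.7]
grip_width: 0.0853
grasp_force: 0.0
```

```bash
python3 - <<'E'
from h import *
c=cam("wrist");a=shot("wrist","w7.png");cv2.imwrite("pics/w7.png",a[:,:,::-1])
for t in("jar_mid",):
    print(t,[(round(b["conf"],2),np.round(b["rect"],1).tolist(),ray("wrist",*b["rect"][:2],.03,c)[:2].round(4)) for b in boxes_of("wrist",t)][:2])
print(proj("wrist",(.605,-.3,.052),c),proj("wrist",(.597,-.257,.015),c))
go(.605,-.300,-.008,np.pi/2)
E
```

```text
jar_mid [(0.84, [276.0, 202.4, 61.6, 67.9], array([ 0.6042, -0.3041]))]
(np.float64(277.04925425018774), np.float64(205.58446455494314)) (np.float64(267.5442314217458), np.float64(144.44200067089554))
t 16.0 pos [ 0.6041 -0.2978  0.1417] yaw 1.572 j6 1.11 -> cm [-0.22  0.09 14.97] twist 0.001
```

View pics/w7.png

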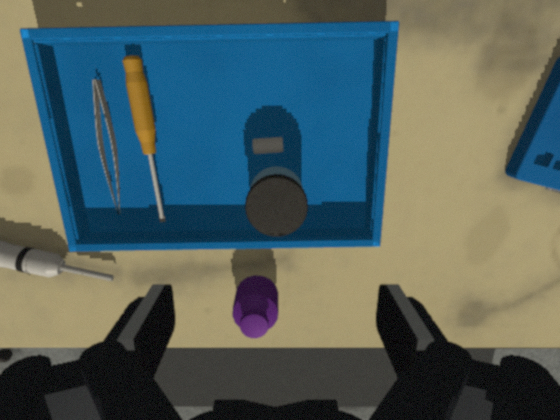

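The lid is at (277,206), exactly as predicted. The nut is at (268,145), undisturbed.

>>> send_rows --motion "-1 -0.2 0.1 4 0; -1 -0.2 0.1 8 0; -1 -0.2 0.1 12 0; -1 -0.2 0.1 15 0; -1 -0.2 0.1 15.2 0"

```text
clock: 16.5
eef_pos: [0.6011, -0.2979, -0.0157]
tool_rot: [0.707, 0.707, -0.002, -0.005]
ft_force: [-0.5, -0.0, 0.2]
grip_width: 0.0854
grasp_force: 0.0
```

>>> send_rows --motion "-1 0 0 0 0; 0 0 0 0 0; 0 0 0 0 0; 0 0 0 0 0; 0 0 0 0 0"

```text
clock: 17.0
eef_pos: [0.6067, -0.3024, -0.0074]
tool_rot: [0.707, 0.707, 0.001, 0.002]
ft_force: [-0.9, 0.2, 6.6]
grip_width: 0.0471
grasp_force: 62.1
```

>>> send_rows --motion "0 0 0 0 0; 0 0 0 0 0"

```text
clock: 17.2
eef_pos: [0.6067, -0.3024, -0.0074]
tool_rot: [0.708, 0.707, 0.001, 0.002]
ft_force: [-0.6, 1.3, 6.8]
grip_width: 0.047
grasp_force: 62.1
```

```bash
python3 -c "
from h import *
go(.650,.022,.1,np.pi/2)"
```

```text
t 17.2 pos [ 0.6067 -0.3024 -0.0074] yaw 1.57 j6 1.11 -> cm [ 32.44   4.29 -10.74] twist -0.001
```

>>> send_rows --motion "0 0 0 -4 0; 0 0 0 -8 0; 0 0 0 -11 0; 0 4 0.5 -11 0; 0 8.5 1.1 -11 0"

```text
clock: 17.7
eef_pos: [0.6174, -0.2181, 0.1024]
tool_rot: [0.709, 0.705, 0.001, 0.003]
ft_force: [0.6, 0.5, -1.4]
grip_width: 0.0468
grasp_force: 62.0
```

>>> send_rows --motion "0 4.7 0.6 0 0; 0 9.4 1.2 0 0; 0 14.1 1.8 0 0; 0 18.8 2.4 0 0; 0 23.4 3.2 0 0"

```text
clock: 18.2
eef_pos: [0.6485, 0.0194, 0.1007]
tool_rot: [0.708, 0.707, 0.001, 0.001]
ft_force: [0.6, 0.9, 0.4]
grip_width: 0.0469
grasp_force: 62.0
```

>>> send_rows --motion "0 0 0 0 0; 0 0 0 0 0; 0 0 0 0 0"

```text
clock: 18.5
eef_pos: [0.6483, 0.0167, 0.0999]
tool_rot: [0.708, 0.706, 0.0, 0.0]
ft_force: [0.5, -0.3, -0.2]
grip_width: 0.047
grasp_force: 62.0
```

```bash
python3 -c "
from h import *
go(.650,.022,-.0074,np.pi/2)"
```

```text
t 18.5 pos [0.6483 0.0167 0.0999] yaw 1.569 j6 1.6 -> cm [ 0.53  0.17 10.73] twist -0.002
```

>>> send_rows --motion "0 0.4 0.2 4 0; 0 0.4 0.2 8 0; 0 0.4 0.2 10.2 0; 0 0.4 0.2 10.6 0; 0 0.4 0.2 10.6 0"

```text
clock: 19.0
eef_pos: [0.6492, 0.0193, -0.0073]
tool_rot: [0.709, 0.706, -0.001, -0.001]
ft_force: [-0.3, -0.2, -0.7]
grip_width: 0.047
grasp_force: 64.6
```

>>> send_rows --motion "0 0 0 0 0; 0 0 0 0 0; 0 0 0 0 0"

```text
clock: 19.3
eef_pos: [0.6509, 0.021, -0.0059]
tool_rot: [0.708, 0.706, 0.0, 0.0]
ft_force: [0.5, 0.6, -0.6]
grip_width: 0.0471
grasp_force: 64.6
```

>>> send_rows --motion "0 0 0 0.15 0; 0 0 0 0.15 0; -1 0 0 0.15 0; -1 0 0 0.15 0; -1 0 0 0.15 0"

```text
clock: 19.8
eef_pos: [0.6503, 0.0216, -0.008]
tool_rot: [0.707, 0.707, 0.0, 0.0]
ft_force: [0.2, -1.1, 0.3]
grip_width: 0.085
grasp_force: 0.0
```

>>> send_rows --motion "-1 0 0 -5 0; -1 0 0 -10 0; -1 0 0 -13 0; -1 -4 -0.8 -13 0; -1 -8.5 -1.6 -13 0"

```text
clock: 20.3
eef_pos: [0.6357, -0.0626, 0.1242]
tool_rot: [0.706, 0.708, 0.002, 0.002]
ft_force: [-0.7, -0.7, 0.1]
grip_width: 0.0854
grasp_force: 0.0
```

>>> send_rows --motion "0 -4.7 -0.9 0 0.15; 0 -9.4 -1.8 0 0.3; 0 -14.1 -2.7 0 0.45; 0 -18.8 -3.5 0 0.6; 0 -19.3 -3.8 0 0.75"

```text
clock: 20.8
eef_pos: [0.5945, -0.2625, 0.1219]
tool_rot: [0.92, 0.392, -0.0, 0.001]
ft_force: [0.6, -0.3, -0.1]
grip_width: 0.0428
grasp_force: 0.0
```

>>> send_rows --motion "0 0 0 0 0.15; 0 0 0 0 0.3; 0 0 0 0 0.45; 0 0 0 0 0.6; 0 0 0 0 0.75"

```text
clock: 21.3
eef_pos: [0.596, -0.2565, 0.122]
tool_rot: [0.999, 0.032, 0.0, 0.0]
ft_force: [0.9, 0.0, -0.0]
grip_width: 0.0426
grasp_force: 0.0
```

>>> send_rows --motion "0 0 0 0 0.05; 0 0 0 0 0.05; 0 0 0 0 0.05"

```text
clock: 21.6
eef_pos: [0.596, -0.2564, 0.1219]
tool_rot: [1.0, 0.011, 0.0, 0.0]
ft_force: [0.2, 0.0, -0.3]
grip_width: 0.0426
grasp_force: 0.0
```

```bash
python3 - <<'E'
from h import *
a=shot("top","t8.png");c=cam("wrist");go(.597,-.257,-.01,.017);w=shot("wrist","w8.png")
for t in("nut_mid",):
    print(t,[(round(b["conf"],2),np.round(b["rect"],1).tolist(),ray("wrist",*b["rect"][:2],.01,c)[:2].round(4)) for b in boxes_of("wrist",t)][:2])
cv2.imwrite("pics/m8.png",np.hstack([cv2.resize(w,(400,300)),cv2.resize(a[90:300,180:460],(400,300),interpolation=cv2.INTER_CUBIC)])[:,:,::-1])
print(proj("wrist",(.597,-.257,.015),c))
E
```

```text
t 21.65 pos [ 0.5959 -0.2564  0.1219] yaw 0.021 j6 2.71 -> cm [ 0.11  0.06 13.19] twist 0.004
nut_mid [(0.72, [278.6, 195.8, 21.3, 31.6], array([ 0.5957, -0.2597]))]
(np.float64(275.5006687254523), np.float64(195.91453790588525))
```

View pics/m8.png

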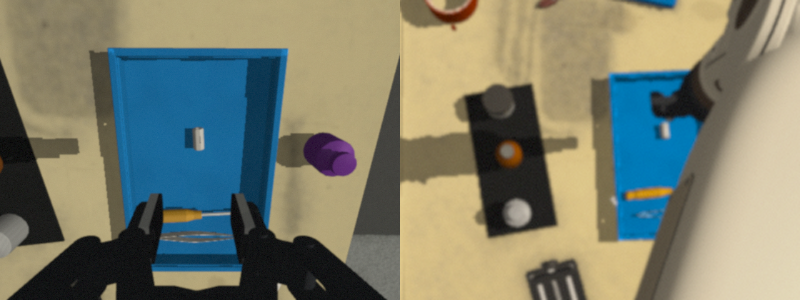

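All three stand upright on the mat (right panel: jar (499,101), bottle (509,153), weight (517,212)). The nut lies free at (199,139). Going down on it.

>>> send_rows --motion "0 0.05 0.1 5 0; 0 0.05 0.1 10 0; 0 0.05 0.1 13 0; 0 0.05 0.1 14.4 0; 0 0.05 0.1 14.4 0"

```text
clock: 22.25
eef_pos: [0.5948, -0.2567, -0.0244]
tool_rot: [1.0, 0.01, -0.002, -0.001]
ft_force: [0.4, 0.3, -0.1]
grip_width: 0.0425
grasp_force: 0.0
```

>>> send_rows --motion "0 0 0 0.2 0; 0 0 0 0.4 0; 0 0 0 0.6 0; 0 0 0 0.8 0; 0 0 0 0.8 0"

```text
clock: 22.75
eef_pos: [0.5966, -0.2574, -0.0297]
tool_rot: [1.0, 0.01, 0.0, 0.0]
ft_force: [0.3, -0.3, -0.8]
grip_width: 0.0425
grasp_force: 0.0
```

>>> send_rows --motion "0.9 0 0 0 0; 0.9 0 0 0 0; 0.9 0 0 0 0; 0.9 0 0 0 0; 0.9 0 0 0 0"

```text
clock: 23.25
eef_pos: [0.5967, -0.2575, -0.0297]
tool_rot: [1.0, 0.01, 0.0, 0.0]
ft_force: [-0.5, 0.2, 3.3]
grip_width: 0.0092
grasp_force: 58.8
```

```bash
python3 - <<'E'
from h import *
w=shot("wrist","w9.png");cv2.imwrite("pics/w9.png",w[120:400,100:460,::-1])
E
```

```text
(no output)
```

View pics/w9.png

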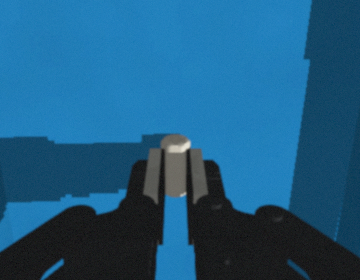

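The nut is held between the pads at (175,160), parallel to them. Lifting it and heading for the pan.

>>> send_rows --motion "1 0 0 -4 0; 1 0 0 -9 -0.15; 1 0 0 -13 -0.3; 1 0 0 -13 -0.45; 1 0 0 -13 -0.6"

```text
clock: 23.8
eef_pos: [0.5978, -0.258, 0.1022]
tool_rot: [0.951, 0.308, 0.002, 0.001]
ft_force: [-0.3, -0.3, -0.9]
grip_width: 0.0093
grasp_force: 58.7
```

>>> send_rows --motion "1 2.7 -3.8 0 -0.1; 1 5.4 -7.6 0 -0.2; 1 8.1 -11.4 0 -0.28; 1 10.8 -15.2 0 -0.28; 1 13.4 -18.7 0 -0.28"

```text
clock: 24.3
eef_pos: [0.5963, -0.0254, 0.0996]
tool_rot: [0.9, 0.435, -0.0, -0.0]
ft_force: [1.5, -0.2, -0.1]
grip_width: 0.0098
grasp_force: 58.7
```

```bash
python3 -c "
from h import *
go(.593,.270,.0035,.9);print(bot.get_obs()['grip_width'])"
```

```text
t 24.3 pos [ 0.5963 -0.0254  0.0996] yaw 0.9 j6 2.2 -> cm [ 22.93 -18.62   9.61] twist -0.0
0.009811807768421952
```

>>> send_rows --motion "1 3.7 -3 0 0; 1 7.4 -6 0 0; 1 11.1 -9 0 0; 1 14.8 -12 0 0; 1 18.5 -15 0 0"

```text
clock: 24.8
eef_pos: [0.594, 0.2127, 0.0996]
tool_rot: [0.9, 0.435, -0.0, 0.0]
ft_force: [1.2, -0.1, -0.3]
grip_width: 0.0091
grasp_force: 58.7
```

>>> send_rows --motion "1 4.4 -3.6 0 0; 1 4.4 -3.6 0 0; 1 4.4 -3.6 0 0; 1 4.4 -3.6 2 0; 1 4.4 -3.6 4 0"

```text
clock: 25.3
eef_pos: [0.5944, 0.2662, 0.0601]
tool_rot: [0.901, 0.434, 0.001, 0.0]
ft_force: [-0.3, -0.1, -1.0]
grip_width: 0.0091
grasp_force: 58.7
```

```bash
python3 - <<'E'
from h import *
c=cam("wrist");go(.593,.270,.0035,.9);w=shot("wrist","w10.png");cv2.imwrite("pics/w10.png",w[:,:,::-1]);print(proj("wrist",(.593,.270,.036),c))
# pan ring projection
pts=[proj("wrist",(.593+.052*np.cos(a),.27+.052*np.sin(a),.036),c) for a in np.linspace(0,6.28,9)];print(np.round(pts).astype(int).tolist())
E
```

```text
t 25.3 pos [0.5944 0.2662 0.0601] yaw 0.898 j6 2.66 -> cm [ 0.21 -0.35  5.66] twist -0.002
(np.float64(269.4638462848944), np.float64(231.1435886134959))
[[338, 180], [279, 147], [213, 166], [185, 222], [207, 278], [261, 304], [319, 289], [353, 240], [339, 180]]
```

View pics/w10.png

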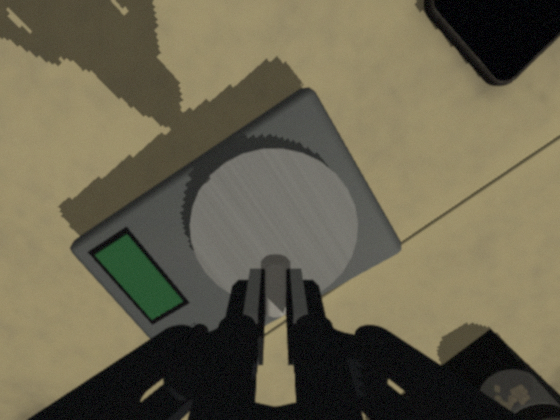

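The pan is centred near (274,226) and the nut is held over its axis. Lowering.

>>> send_rows --motion "1 0.2 0 3 0; 1 0.2 0 4.5 0; 1 0.2 0 5.2 0; 1 0.2 0 5.2 0; 1 0.2 0 5.2 0"

```text
clock: 25.85
eef_pos: [0.5957, 0.2687, 0.009]
tool_rot: [0.901, 0.434, 0.001, 0.0]
ft_force: [-0.7, 0.7, 0.1]
grip_width: 0.0094
grasp_force: 58.7
```

>>> send_rows --motion "1 0 0 0.1 0; 1 0 0 0.2 0; 1 0 0 0.2 0; 1 0 0 0.2 0"

```text
clock: 26.25
eef_pos: [0.595, 0.2694, 0.0063]
tool_rot: [0.9, 0.435, 0.0, 0.0]
ft_force: [-0.5, -0.4, -1.0]
grip_width: 0.0093
grasp_force: 58.7
```

>>> send_rows --motion "1 0 0 0.1 0; 1 0 0 0.2 0; 1 0 0 0.3 0; 1 0 0 0.3 0; 1 0 0 0.3 0"

```text
clock: 26.75
eef_pos: [0.5949, 0.2693, 0.0032]
tool_rot: [0.9, 0.435, 0.0, -0.0]
ft_force: [-2.0, -1.1, 3.9]
grip_width: 0.0092
grasp_force: 59.3
```

>>> send_rows --motion "0.3 0 0 0 0; 0.3 0 0 0 0; 0.3 0 0 0 0; 0.3 0 0 -4 0; 0.3 0 0 -9 0"

```text
clock: 27.25
eef_pos: [0.5922, 0.268, 0.09]
tool_rot: [0.9, 0.435, -0.004, -0.0]
ft_force: [0.9, 0.2, 0.4]
grip_width: 0.0301
grasp_force: 0.0
```

>>> send_rows --motion "-1 0 0 -3 0; -1 0 0 -3 0; -1 0 0 -3 0"

```text
clock: 27.55
eef_pos: [0.5955, 0.2695, 0.1238]
tool_rot: [0.901, 0.435, 0.001, 0.0]
ft_force: [-0.1, 0.9, -0.7]
grip_width: 0.0721
grasp_force: 0.0
```

```bash
python3 - <<'E'
from h import *
c=cam("wrist");go(.6503,.0216,-.0075,np.pi/2);w=shot("wrist","w11.png");cv2.imwrite("pics/w11.png",w[:,:,::-1])
print([(round(b["conf"],2),np.round(b["rect"],1).tolist(),ray("wrist",*b["rect"][:2],.042,c)[:2].round(4)) for b in boxes_of("wrist","nut_mid")][:2])
b=shot("top","t11.png")
for t in("jar_mid","bottle_mid","weight_mid"): print(t,[(round(b["conf"],2),np.round(b["rect"]).tolist(),ray("top",*b["rect"][:2],.03)[:2]) for b in boxes_of("top",t)][:4])
E
```

```text
t 27.55 pos [0.5955 0.2695 0.1238] yaw 0.9 j6 2.67 -> cm [-16.01  19.7   13.13] twist -0.671
[(0.91, [275.3, 205.3, 25.0, 36.0], array([0.5962, 0.27  ]))]
jar_mid [(0.8, [248.0, 161.0, 19.0, 26.0], array([0.65061947, 0.02453245]))]
bottle_mid [(0.51, [258.0, 198.0, 17.0, 18.0], array([0.56007233, 0.00443304]))]
weight_mid [(0.74, [262.0, 238.0, 20.0, 18.0], array([ 0.4654897 , -0.00440515])), (0.68, [432.0, 186.0, 21.0, 21.0], array([ 0.57821352, -0.41178696])), (0.38, [147.0, 201.0, 60.0, 82.0], array([0.56098111, 0.26576192]))]
```

View pics/w11.png

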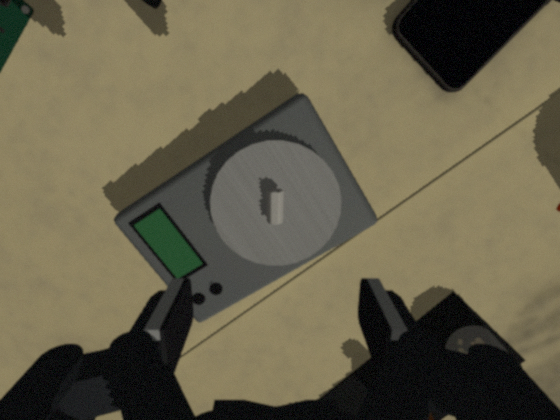

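The nut lies at (277,207) and the pan's centre is at (276,202), so it is well centred. Now returning the jar.

>>> send_rows --motion "-1 -3.1 3.9 0 -0.14; -1 -6.2 7.8 0 -0.28; -1 -9.3 11.7 0 -0.42; -1 -12.4 15.6 0 -0.56; -1 -16 19.7 0 -0.67"

```text
clock: 28.35
eef_pos: [0.6489, 0.0241, 0.1221]
tool_rot: [0.706, 0.709, -0.0, -0.0]
ft_force: [1.2, -0.1, 0.3]
grip_width: 0.0852
grasp_force: 0.0
```

>>> send_rows --motion "-1 0 0 0 0; -1 0 0 0 0; -1 0 0 0 0; -1 0 0 0 0"

```text
clock: 28.75
eef_pos: [0.6485, 0.0276, 0.1226]
tool_rot: [0.707, 0.707, -0.0, -0.0]
ft_force: [-1.4, -0.5, -0.0]
grip_width: 0.0854
grasp_force: 0.0
```

```bash
python3 - <<'E'
from h import *
go(.6506,.0213,-.008,1.571)
E
```

```text
t 28.75 pos [0.6485 0.0276 0.1226] yaw 1.572 j6 1.61 -> cm [-0.63  0.21 13.06] twist 0.001
```

>>> send_rows --motion "-1 -0.6 0.2 2 0; -1 -0.6 0.2 6 0; -1 -0.6 0.2 10 0; -1 -0.6 0.2 13 0; -1 -0.6 0.2 13 0"

```text
clock: 29.25
eef_pos: [0.6457, 0.0216, -0.0126]
tool_rot: [0.707, 0.708, -0.004, -0.004]
ft_force: [-0.6, 0.1, -0.5]
grip_width: 0.0853
grasp_force: 0.0
```

>>> send_rows --motion "-1 0 0 0 0; -1 0 0 0 0; -1 0 0 0 0; 0 0 0 0 0; 0 0 0 0 0"

```text
clock: 29.75
eef_pos: [0.6517, 0.0199, -0.0058]
tool_rot: [0.707, 0.707, 0.001, 0.001]
ft_force: [0.1, 0.3, -0.1]
grip_width: 0.0589
grasp_force: 0.0
```

>>> send_rows --motion "0 0 0 0 0; 0 0 0 0 0; 0 0 0 0 0"

```text
clock: 30.05
eef_pos: [0.6515, 0.0199, -0.0057]
tool_rot: [0.708, 0.707, 0.001, 0.001]
ft_force: [-0.2, 0.3, 4.9]
grip_width: 0.0468
grasp_force: 62.1
```

```bash
python3 - <<'E'
from h import *
go(.6067,-.3024,.1,1.571)
E
```

```text
t 30.05 pos [ 0.6515  0.0199 -0.0057] yaw 1.57 j6 1.6 -> cm [-32.23  -4.44 -10.57] twist -0.001
```

>>> send_rows --motion "0 0 0 -4 0; 0 0 0 -8 0; 0 0 0 -11 0; 0 -4 -0.5 -11 0; 0 -8.5 -1.1 -11 0"

```text
clock: 30.55
eef_pos: [0.6412, -0.0644, 0.1047]
tool_rot: [0.706, 0.708, 0.001, 0.001]
ft_force: [0.5, -0.9, -0.9]
grip_width: 0.0472
grasp_force: 62.0
```

>>> send_rows --motion "0 -4.7 -0.7 0 0; 0 -9.4 -1.4 0 0; 0 -14.1 -2.1 0 0; 0 -18.8 -2.8 0 0; 0 -23.9 -3.3 0 0"

```text
clock: 31.05
eef_pos: [0.6059, -0.3044, 0.1029]
tool_rot: [0.707, 0.707, 0.0, -0.0]
ft_force: [1.3, -0.9, -1.3]
grip_width: 0.0465
grasp_force: 62.0
```

>>> send_rows --motion "0 0 0 0 0; 0 0 0 0 0; 0 0 0 0 0"

```text
clock: 31.35
eef_pos: [0.6065, -0.302, 0.1025]
tool_rot: [0.707, 0.707, 0.0, -0.001]
ft_force: [0.0, 0.6, -0.3]
grip_width: 0.0469
grasp_force: 62.0
```

```bash
python3 - <<'E'
from h import *
go(.6067,-.3041,-.0057,1.571)
E
```

```text
t 31.35 pos [ 0.6065 -0.302   0.1025] yaw 1.57 j6 1.11 -> cm [-0.21  0.02 10.82] twist -0.001
```

>>> send_rows --motion "0 -0.2 0 4 0; 0 -0.2 0 8 0; 0 -0.2 0 10.2 0; 0 -0.2 0 10.6 0; 0 -0.2 0 10.6 0"

```text
clock: 31.85
eef_pos: [0.6068, -0.3029, -0.0036]
tool_rot: [0.707, 0.708, -0.0, -0.001]
ft_force: [-0.6, 0.2, -0.1]
grip_width: 0.0467
grasp_force: 63.3
```

>>> send_rows --motion "0 0 0 0 0; 0 0 0 0 0; 0 0 0 0 0"

```text
clock: 32.15
eef_pos: [0.6076, -0.305, -0.0017]
tool_rot: [0.707, 0.707, 0.0, 0.001]
ft_force: [-0.7, -0.0, -1.8]
grip_width: 0.0468
grasp_force: 63.3
```

>>> send_rows --motion "0 0 0 0.2 0; 0 0 0 0.35 0; 0 0 0 0.35 0; -1 0 0 0.35 0; -1 0 0 0.35 0"

```text
clock: 32.65
eef_pos: [0.6065, -0.3048, -0.0068]
tool_rot: [0.707, 0.707, -0.0, -0.0]
ft_force: [0.1, 0.2, -0.4]
grip_width: 0.0738
grasp_force: 0.0
```

>>> send_rows --motion "-1 0 0 0.35 0; -1 0 0 -4 0; -1 0 0 -9 0; -1 0 0 -13 0; -1 4 -0.6 -14 0"

```text
clock: 33.15
eef_pos: [0.6045, -0.2703, 0.1394]
tool_rot: [0.709, 0.705, 0.002, 0.006]
ft_force: [0.3, 0.1, 0.3]
grip_width: 0.0858
grasp_force: 0.0
```

>>> send_rows --motion "-1 4.7 -0.7 0 0; -1 9.4 -1.4 0 0; -1 14.1 -2.1 0 0; -1 18.8 -2.8 0 0; -1 23.5 -3.5 0 0"

```text
clock: 33.65
eef_pos: [0.5653, -0.028, 0.1332]
tool_rot: [0.708, 0.707, 0.0, -0.0]
ft_force: [0.7, -0.4, -0.1]
grip_width: 0.0856
grasp_force: 0.0
```

>>> send_rows --motion "-1 3.7 -0.6 0 0; -1 3.7 -0.6 0 0; -1 3.7 -0.6 0 0; -1 3.7 -0.6 0 0"

```text
clock: 34.05
eef_pos: [0.5602, 0.0063, 0.1332]
tool_rot: [0.708, 0.706, -0.0, 0.0]
ft_force: [-0.2, 1.1, 0.6]
grip_width: 0.0852
grasp_force: 0.0
```

```bash
python3 - <<'E'
from h import *
go(.5607,.0085,-.0085,1.571)
E
```

```text
t 34.05 pos [0.5602 0.0063 0.1332] yaw 1.569 j6 1.58 -> cm [ 0.22  0.05 14.17] twist -0.002
```

>>> send_rows --motion "-1 0.2 0 3 0; -1 0.2 0 7 0; -1 0.2 0 11 0; -1 0.2 0 14 0; -1 0.2 0 14.2 0"

```text
clock: 34.55
eef_pos: [0.5558, 0.0074, -0.0132]
tool_rot: [0.708, 0.706, -0.003, -0.003]
ft_force: [-1.5, 0.8, -0.5]
grip_width: 0.0852
grasp_force: 0.0
```

>>> send_rows --motion "-1 0 0 0 0; -1 0 0 0 0; -1 0 0 0 0; 0.2 0 0 0 0; 0.2 0 0 0 0"

```text
clock: 35.05
eef_pos: [0.5608, 0.0093, -0.0074]
tool_rot: [0.707, 0.707, 0.001, 0.001]
ft_force: [0.6, -0.8, 0.1]
grip_width: 0.0592
grasp_force: 0.0
```

>>> send_rows --motion "0.2 0 0 0 0; 0.2 0 0 0 0; 0.2 0 0 0 0"

```text
clock: 35.35
eef_pos: [0.5607, 0.0093, -0.0075]
tool_rot: [0.707, 0.707, 0.001, 0.001]
ft_force: [-0.5, 0.1, 4.9]
grip_width: 0.0396
grasp_force: 60.3
```

```bash
python3 - <<'E'
from h import *
go(.6067,-.212,.1,1.571)
E
```

```text
t 35.35 pos [ 0.5607  0.0093 -0.0075] yaw 1.57 j6 1.59 -> cm [-22.13   4.62 -10.75] twist -0.001
```

>>> send_rows --motion "0.2 0 0 -4 0; 0.2 0 0 -8 0; 0.2 0 0 -11 0; 0.2 -4 0.8 -11 0; 0.2 -8.5 1.8 -11 0"

```text
clock: 35.85
eef_pos: [0.579, -0.0751, 0.1032]
tool_rot: [0.706, 0.708, 0.001, 0.001]
ft_force: [-0.0, -0.3, -1.4]
grip_width: 0.0395
grasp_force: 61.0
```

>>> send_rows --motion "0.2 -4.5 0.9 0 0; 0.2 -9 1.8 0 0; 0.2 -13.6 2.8 0 0; 0.2 -13.6 2.8 0 0; 0.2 -13.6 2.8 0 0"

```text
clock: 36.35
eef_pos: [0.6051, -0.2128, 0.1004]
tool_rot: [0.708, 0.706, -0.0, -0.001]
ft_force: [0.1, -0.5, -0.5]
grip_width: 0.0396
grasp_force: 61.0
```

```bash
python3 - <<'E'
from h import *
go(.6067,-.2115,-.0075,1.571)
E
```

```text
t 36.35 pos [ 0.6051 -0.2128  0.1004] yaw 1.567 j6 1.24 -> cm [ 0.13  0.16 10.79] twist -0.004
```

>>> send_rows --motion "0.2 0.1 0.1 4 0; 0.2 0.1 0.1 8 0; 0.2 0.1 0.1 10.2 0; 0.2 0.1 0.1 10.6 0; 0.2 0.1 0.1 10.6 0"

```text
clock: 36.85
eef_pos: [0.6062, -0.2091, -0.005]
tool_rot: [0.707, 0.707, -0.0, -0.001]
ft_force: [-0.1, -0.6, -0.0]
grip_width: 0.0393
grasp_force: 62.0
```

>>> send_rows --motion "0.2 0 0 0 0; 0.2 0 0 0 0; 0.2 0 0 0 0"

```text
clock: 37.15
eef_pos: [0.6077, -0.211, -0.0032]
tool_rot: [0.707, 0.707, 0.001, 0.001]
ft_force: [-0.1, -0.9, -1.2]
grip_width: 0.0397
grasp_force: 62.0
```

>>> send_rows --motion "0.2 0 0 0.2 0; 0.2 0 0 0.4 0; 0.2 0 0 0.4 0; -1 0 0 0.4 0; -1 0 0 0.4 0"

```text
clock: 37.65
eef_pos: [0.6067, -0.2109, -0.0088]
tool_rot: [0.708, 0.707, -0.0, -0.0]
ft_force: [-0.4, 1.3, 0.3]
grip_width: 0.0673
grasp_force: 0.0
```

>>> send_rows --motion "-1 0 0 0.4 0; -1 0 0 -4 0; -1 0 0 -9 0; -1 0 0 -13 0; -1 2 -1.5 -14 0.1"

```text
clock: 38.15
eef_pos: [0.5964, -0.1937, 0.137]
tool_rot: [0.744, 0.669, 0.003, 0.005]
ft_force: [0.6, 1.1, -0.1]
grip_width: 0.0852
grasp_force: 0.0
```

>>> send_rows --motion "-1 3.7 -2.5 0 0.15; -1 7.5 -5 0 0.3; -1 11.2 -7.5 0 0.45; -1 15 -10 0 0.6; -1 18.7 -12.4 0 0.75"

```text
clock: 38.65
eef_pos: [0.4868, 0.0077, 0.1311]
tool_rot: [0.936, 0.353, -0.0, -0.0]
ft_force: [0.8, 0.2, 0.4]
grip_width: 0.0856
grasp_force: 0.0
```

>>> send_rows --motion "-1 0 0 0 0.15; -1 0 0 0 0.3; -1 0 0 0 0.4; -1 0 0 0 0.4; -1 0 0 0 0.4"

```text
clock: 39.15
eef_pos: [0.488, 0.0062, 0.1312]
tool_rot: [0.986, 0.164, -0.0, -0.0]
ft_force: [0.8, 0.4, -0.2]
grip_width: 0.0852
grasp_force: 0.0
```

```bash
python3 - <<'E'
from h import *
go(.4679,-.0033,-.0155,.316)
E
```

```text
t 39.15 pos [0.488  0.0062 0.1312] yaw 0.33 j6 2.82 -> cm [-2.21  0.25 14.67] twist 0.014
```

>>> send_rows --motion "-1 -2.2 0.2 2 0; -1 -2.2 0.2 7 0; -1 -2.2 0.2 11 0; -1 -2.2 0.2 14 0; -1 -2.2 0.2 14.7 0"

```text
clock: 39.65
eef_pos: [0.4644, -0.0029, -0.0189]
tool_rot: [0.987, 0.164, -0.004, -0.001]
ft_force: [-0.8, 0.1, -0.4]
grip_width: 0.0853
grasp_force: 0.0
```

>>> send_rows --motion "-1 0 0 0 0; -1 0 0 0 0; -1 0 0 0 0; 0.2 0 0 0 0; 0.2 0 0 0 0"

```text
clock: 40.15
eef_pos: [0.4689, -0.0027, -0.0146]
tool_rot: [0.987, 0.163, 0.001, 0.0]
ft_force: [0.1, 0.5, -0.6]
grip_width: 0.0587
grasp_force: 0.0
```

>>> send_rows --motion "0.2 0 0 0 0; 0.2 0 0 0 0; 0.2 0 0 0 0"

```text
clock: 40.45
eef_pos: [0.4685, -0.0028, -0.0145]
tool_rot: [0.987, 0.163, 0.001, 0.0]
ft_force: [-2.4, -0.8, 6.8]
grip_width: 0.0415
grasp_force: 60.2
```

```bash
python3 - <<'E'
from h import *
go(.5539,-.2558,.1,.02)
E
```

```text
t 40.45 pos [ 0.4685 -0.0028 -0.0145] yaw 0.328 j6 2.81 -> cm [ -0.06  26.7  -11.45] twist 0.308
```

>>> send_rows --motion "0.2 0 0 -4 0; 0.2 0 0 -8 0; 0.2 0 0 -12 0; 0.2 0 4 -12 0.1; 0.2 0 8.5 -12 0.2"

```text
clock: 40.95
eef_pos: [0.4963, -0.0829, 0.1061]
tool_rot: [0.998, 0.064, 0.001, 0.0]
ft_force: [1.2, 0.3, -3.5]
grip_width: 0.0411
grasp_force: 63.1
```

>>> send_rows --motion "0.2 0.9 4.6 0 0.1; 0.2 1.8 9.2 0 0.1; 0.2 2.7 13.8 0 0.1; 0.2 3.6 17.6 0 0.1; 0.2 3.6 17.6 0 0.1"

```text
clock: 41.45
eef_pos: [0.5541, -0.2582, 0.1029]
tool_rot: [1.0, 0.011, 0.0, 0.001]
ft_force: [0.0, 1.1, -3.5]
grip_width: 0.0413
grasp_force: 63.1
```

>>> send_rows --motion "0.2 0 0 0 0; 0.2 0 0 0 0; 0.2 0 0 0 0"

```text
clock: 41.75
eef_pos: [0.5529, -0.2517, 0.1042]
tool_rot: [1.0, 0.015, -0.001, -0.0]
ft_force: [-0.9, 0.8, -2.5]
grip_width: 0.0411
grasp_force: 63.1
```

```bash
python3 - <<'E'
from h import *
go(.5542,-.2558,-.0145,.02)
E
```

```text
t 41.75 pos [ 0.5529 -0.2517  0.1042] yaw 0.029 j6 2.68 -> cm [ 0.12  0.41 11.87] twist 0.009
```

>>> send_rows --motion "0.2 0.1 0.4 4 0; 0.2 0.1 0.4 8 0; 0.2 0.1 0.4 11 0; 0.2 0.1 0.4 11.6 0; 0.2 0.1 0.4 11.6 0"

```text
clock: 42.25
eef_pos: [0.554, -0.2559, -0.0117]
tool_rot: [1.0, 0.015, -0.001, -0.0]
ft_force: [-0.7, 0.2, -2.5]
grip_width: 0.0412
grasp_force: 63.1
```

>>> send_rows --motion "0.2 0 0 0 0; 0.2 0 0 0 0; 0.2 0 0 0 0"

```text
clock: 42.55
eef_pos: [0.5558, -0.2576, -0.01]
tool_rot: [1.0, 0.014, 0.001, 0.001]
ft_force: [0.1, 0.4, -3.0]
grip_width: 0.0413
grasp_force: 63.1
```

>>> send_rows --motion "0.2 -0.1 -0.15 0.2 0; 0.2 -0.1 -0.15 0.4 0; 0.2 -0.1 -0.15 0.4 0; -1 -0.1 -0.15 0.4 0; -1 -0.1 -0.15 0.4 0"

```text
clock: 43.05
eef_pos: [0.554, -0.2559, -0.0153]
tool_rot: [1.0, 0.014, 0.0, 0.0]
ft_force: [-0.2, -0.2, -0.6]
grip_width: 0.0687
grasp_force: 0.0
```

>>> send_rows --motion "-1 0 0 0 0; -1 0 0 -4 0; -1 0 0 -9 0; -1 0 0 -14 0; -1 0 0 -18 0"

```text
clock: 43.55
eef_pos: [0.5542, -0.2561, 0.1676]
tool_rot: [1.0, 0.014, 0.001, 0.001]
ft_force: [0.3, -0.4, 0.6]
grip_width: 0.0856
grasp_force: 0.0
```

>>> send_rows --motion "-1 -0.3 -0.1 -1.8 0; -1 -0.3 -0.1 -1.8 0; -1 -0.3 -0.1 -1.8 0; -1 -0.3 -0.1 -1.8 0"

```text
clock: 43.95
eef_pos: [0.5495, -0.2543, 0.1802]
tool_rot: [1.0, 0.014, -0.002, -0.001]
ft_force: [-0.1, 0.5, 0.3]
grip_width: 0.0854
grasp_force: 0.0
```

```bash
python3 - <<'E'
from h import *
c=cam("wrist");go(.55,-.257,.19,.02);w=shot("wrist","w12.png");cv2.imwrite("pics/w12.png",w[:,:,::-1])
for n,u,v in(("jar",328,131),):pass
for n,p in dict(cap=(.605,-.2125,.079),lid=(.605,-.3,.052),knob=(.552,-.257,.058)).items(): print(n,proj("wrist",p,c))
for t in("jar_mid","bottle_mid","weight_mid"): print(t,[(round(b["conf"],2),np.round(b["rect"],1).tolist(),ray("wrist",*b["rect"][:2],.03,c)[:2].round(4)) for b in boxes_of("wrist",t)][:2])
E
```

```text
t 43.95 pos [ 0.5495 -0.2543  0.1802] yaw 0.028 j6 2.68 -> cm [ 0.04  0.27 -0.98] twist 0.008
cap (np.float64(222.8074371125544), np.float64(128.15617661946754))
lid (np.float64(330.9660077872244), np.float64(128.02971765029423))
knob (np.float64(278.1802975614976), np.float64(189.16079907675464))
jar_mid [(0.84, [331.4, 125.5, 61.0, 62.8], array([ 0.6052, -0.3036]))]
bottle_mid [(0.88, [234.8, 121.8, 50.4, 49.3], array([ 0.606 , -0.2164]))]
weight_mid [(0.84, [445.6, 151.2, 62.0, 49.9], array([ 0.5851, -0.4109])), (0.66, [279.9, 182.9, 42.7, 49.5], array([ 0.5507, -0.2588]))]
```

View pics/w12.png

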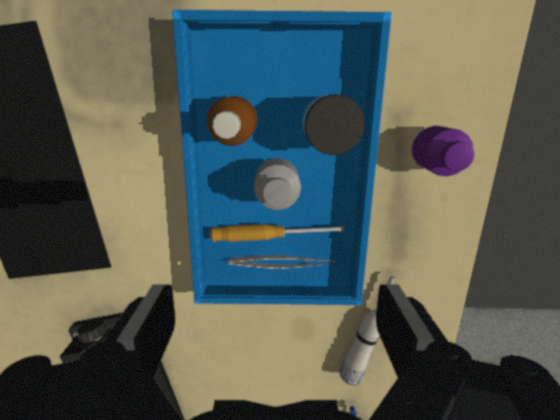

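The final view shows the cap at (226,124), the lid at (333,124) and the knob at (280,189). All are upright within a few mm of their starting spots, and the screwdriver and tweezers are unmoved. Handing in.

```bash
python3 -c "
from h import *
print(workorder.job_done())"
```

```text
the job is handed in; nothing more can be done
None
```

The job is handed in at about 44 s, with no verdict returned: the nut lies about 4 mm from the pan's centre, and the jar, bottle and weight stand upright in the tray within a few mm of their starting spots. The screwdriver and tweezers look unmoved.

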